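# Stir the fired beads on the drying plate

## Task

Set the drying plate's dial to the red mark and let go of it, then take the stirring paddle from its leaning rest and lower it into the bowl on the side nearest the dial until you feel its foot rest gently on the bottom for a moment (about 5 N, without ramming it). Keeping the foot just off the bottom, stir clockwise (seen from above) round the bowl, at least two full turns and on until every bead lies at least 2 cm from its old place, then put the paddle back in its rest as it was. Keep all the beads in the bowl, do not touch them with the fingers, do not shove the bowl about, and leave the jar, vase and cup alone.

Things in the scene. Friction and masses are not known exactly. Their poses are not given: they have to be found in the camera images.
- hotplate: grey box-shaped drying plate, 300 long (its x) x 200 wide (y) x 50 high, fixed to the table; origin at the centre of its underside, x points from the dial end (nearer the robot) to the round dark steel plate (190 diameter, top 58 above the table) on which the bowl stands
- plate_mid (a point): centre of the round steel plate's top, 45 mm along the hotplate's +x from its centre; axes as the hotplate's
- dial (a joint): angle (rad) of the black dial, 44 diameter, with a bar grip 42 x 14 x 32 high, turning about the vertical; grows clockwise from above, stops at 0 and 3.4, friction 0.04 N m, stays where left. White line on the bar = pointer end, towards the hotplate's -x (robot side) at 0; bar turned clockwise by the angle. White ticks every 0.4 rad clockwise from 0; the large red tick is at 2.0
- dial_grip (a point): on the dial's axis at the height to grip the bar (7 below its top), 153 mm from plate_mid towards the robot
- bowl: loose blue stoneware bowl, about 0.85 kg, 170 across the rim, 60 high, wall 6, bottom 8 thick, steep sides, flat inside floor about 144 across; origin at the centre of its underside, z up
- bowl_floor (a point): centre of the bowl's inside floor, 8 above its underside
- paddle: loose wooden stirring paddle, 200 long, 90 g, 14 thick (its x); handle 18 wide (its y) and 130 long with a blue band at the end, blade 24 wide and 70 long; origin at the centre of the blade's end face, z along it to the handle's end. It leans in its rest 35 degrees from vertical, handle end up and towards the robot, the upper 90 mm free; grip across the 18 mm
- paddle_foot (a point): centre of the blade's end face (same as the paddle's origin)
- paddle_top (a point): centre of the handle's end face, 200 from the foot
- rest: fixed cream fire-clay cradle on a dark 150 x 100 steel base: a ramp 52 wide leaning 35 degrees from vertical, its top leaning towards the robot (-x of the rest), open towards +x and up, 110 long, with a lip at its foot and 16 high cheeks 36 apart along the lowest 60; origin on the table, 50 from the centre of its base towards the robot, x pointing from there to the foot
- rest_foot (a point): where the centre of the paddle's foot lies when it is in the rest (about 39 above the table)
- rest_top (a point): where the centre of the handle's end lies when the paddle is in the rest
- jar: closed jar standing by, 56 diameter, 80 high; origin under its centre
- vase: dark metallic vase standing by, 84 diameter, 130 high; origin under its centre
- cup: green cup standing by, 76 diameter, 100 high; origin under its centre
- bead0: chunky fired bead white, a short upright cylinder 26 diameter, 20 high, 20 g, loose in the bowl; origin at the centre of its underside
- bead1: chunky fired bead terracotta, a short upright cylinder 26 diameter, 20 high, 20 g, loose in the bowl; origin at the centre of its underside
- bead2: chunky fired bead white, a short upright cylinder 26 diameter, 20 high, 20 g, loose in the bowl; origin at the centre of its underside
- bead3: chunky fired bead terracotta, a short upright cylinder 26 diameter, 20 high, 20 g, loose in the bowl; origin at the centre of its underside
- bead4: chunky fired bead white, a short upright cylinder 26 diameter, 20 high, 20 g, loose in the bowl; origin at the centre of its underside
- bead5: chunky fired bead terracotta, a short upright cylinder 26 diameter, 20 high, 20 g, loose in the bowl; origin at the centre of its underside
Not all that is in view belongs to the job. What is shaped like the rest but purple or yellow is not meant.

How it is judged (in metres and radians):
On the way, in this order (a step that is already met when the one before it is completed fails the run):
1. the dial is set to the red mark and let go (value of joint dial between 1.88 and 2.12 rad and contact force between the fingers and hotplate below 0.1 N), for 0.1 s.
2. the paddle's foot rests on the bowl's bottom gently (0.8 to 15 N), in the half nearest the dial, before it is stirred (z of paddle_foot in the frame of bowl_floor below 0.014 m and horizontal distance between paddle_foot and bowl_floor below 0.072 m and z of paddle_foot in the frame of bowl_floor below 0.006 m and contact force between paddle and bowl between 0.8 and 15 N and x of paddle_foot in the frame of plate_mid below -0.012 m), for 0.2 s.
3. first turn: the foot, near the bottom, passes the left side of the bowl (seen from the robot) (z of paddle_foot in the frame of bowl_floor below 0.014 m and horizontal distance between paddle_foot and bowl_floor below 0.072 m and x of paddle_foot in the frame of plate_mid between -0.012 and 0.012 m and y of paddle_foot in the frame of plate_mid above 0.008 m), for 0.02 s.
4. first turn: the foot, near the bottom, passes the far side of the bowl (seen from the robot) (z of paddle_foot in the frame of bowl_floor below 0.014 m and horizontal distance between paddle_foot and bowl_floor below 0.072 m and x of paddle_foot in the frame of plate_mid above 0.012 m), for 0.02 s.
5. first turn: the foot, near the bottom, passes the right side of the bowl (seen from the robot) (z of paddle_foot in the frame of bowl_floor below 0.014 m and horizontal distance between paddle_foot and bowl_floor below 0.072 m and x of paddle_foot in the frame of plate_mid between -0.012 and 0.012 m and y of paddle_foot in the frame of plate_mid below -0.008 m), for 0.02 s.
6. first turn: the foot, near the bottom, passes the dial side of the bowl (seen from the robot) (z of paddle_foot in the frame of bowl_floor below 0.014 m and horizontal distance between paddle_foot and bowl_floor below 0.072 m and x of paddle_foot in the frame of plate_mid below -0.012 m), for 0.02 s.
7. second turn: the foot, near the bottom, passes the left side of the bowl (seen from the robot) (all of step 3), for 0.02 s.
8. second turn: the foot, near the bottom, passes the far side of the bowl (seen from the robot) (all of step 4), for 0.02 s.
9. second turn: the foot, near the bottom, passes the right side of the bowl (seen from the robot) (all of step 5), for 0.02 s.
At the end, for the whole second after the job is handed in: dial at the red mark (2.0 rad, within 0.12); every bead in the bowl, 20 mm or more from where it started; bowl upright, within 30 mm of the plate's centre; paddle still in its rest, foot within 22 mm and handle end within 30 mm of their places there (value of joint dial between 1.88 and 2.12 rad and distance of each of bead0, bead1, bead2, bead3, bead4, bead5 from where it was at the start of the episode above 0.02 m and horizontal distance between each of bead0, bead1, bead2, bead3, bead4, bead5 and bowl_floor below 0.08 m and z of bead0 in the frame of bowl_floor between -0.006 and 0.05 m and z of bead1 in the frame of bowl_floor between -0.006 and 0.05 m and z of bead2 in the frame of bowl_floor between -0.006 and 0.05 m and z of bead3 in the frame of bowl_floor between -0.006 and 0.05 m and z of bead4 in the frame of bowl_floor between -0.006 and 0.05 m and z of bead5 in the frame of bowl_floor between -0.006 and 0.05 m and distance between paddle_foot and rest_foot below 0.022 m and distance between paddle_top and rest_top below 0.03 m and linear speed of paddle below 0.02 m/s and horizontal distance between bowl and plate_mid below 0.03 m and angle between bowl's own z axis and vertical below 0.1 rad); the robot touches nothing.
It fails at once if the bowl is shoved more than 25 mm or tipped (distance of bowl from where it was at the start of the episode above 0.025 m or angle between bowl's own z axis and vertical above 0.2 rad).
It fails at once if the paddle is rammed into the bowl (over 60 N) (contact force between paddle and bowl above 60 N).
It fails at once if a bead is touched with the fingers (contact force between the fingers and bead0 above 0.5 N or contact force between the fingers and bead1 above 0.5 N or contact force between the fingers and bead2 above 0.5 N or contact force between the fingers and bead3 above 0.5 N or contact force between the fingers and bead4 above 0.5 N or contact force between the fingers and bead5 above 0.5 N).
It fails at once if the jar, vase or cup standing by is moved more than 20 mm (distance of any of jar, vase, cup from where it was at the start of the episode above 0.02 m).
It also fails if it takes over 72 s, if anything falls off the work surface, if the arm or the gripper's body presses on something with over 40 N, if the wrist force passes 120 N, or if a joint passes its speed limit or range.

## Robot

A 6-joint arm with a two-finger parallel gripper is mounted at the origin on the work surface. World frame = base frame: x ahead of the robot, y to its left, z up, the work surface at z = 0. Lengths are in mm, angles in rad, forces in N, time in s.
With the tool pointing down it reaches from about 275 to 1000 mm from the base axis. Payload 8.4 kg.
Tool frame: the origin (TCP) lies on the mounting face of the last link; the fingertips stand 173 mm ahead of it and the grasp point (between the pads) lies 155 mm ahead of it; z points along the fingers, y is the line along which they close (so a half turn about z gives the same grasp; the last joint's range is limited). The gripper opens to 85 mm and grips with 20 to 120 N. Pads are 22 mm wide; open, the fingers measure 114 mm over their backs; the gripper's body (76 mm by 85 mm) begins 54 mm behind the grasp point. The pads swing forward as they close: fully open they stand 13 mm farther back than shut.
Start: joints at [1.323, 0.353, 1.633, -0, 1.155, -0.002], TCP at [152.081, 606.218, 404.681] pointing down, gripper open.
Joint ranges: [-2.63, 2.63], [-0.92, 2.1], [0.06, 2.66], [-1.3, 4.44], [0, 2.69], [-3.02, 3.02]. Speed limits (rad/s): [2.22, 2.22, 2.79, 3.14, 3.14, 3.14].

## Interface

Orientations are given as [roll, pitch, yaw] about the fixed x, y, z axes, in that order (R = Rz(yaw) Ry(pitch) Rx(roll)).
In Python, from rig import r gives the robot as it stands.
- The arm moves only by the tool apply_moves, never from a script. Its argument "deltas" is a list of rows, each an object with "claw": the gripper command: -1 is fully open, 1 is shut, values between are in proportion; "delta_pos": the shift along the tool's x, y, z in cm, a list of three; "yaw": the turn about the tool's z in rad. In form: [{"claw": claw, "delta_pos": [tx, ty, tz], "yaw": yaw}, ...]. A call has 1 to 8 rows; each row shifts and turns the commanded pose from where the row before left it, along the tool's axes as they then stand; what a row does not reach is not made up. A row lasts 1/8 s, in which the tool goes at most 62.5 mm and 10.7 degrees, less where a joint would pass 70% of its speed; a pose out of reach is approached as far as the arm can. A call with a gripper value outside its range is refused whole. The fingers move at their own pace and stop on an object; "grip_force" is the grip in N (left out, the last holds). Time passes only in rows, so rows that do not move let the fingers close. It gives the time, the measured TCP pose, the force, the opening and the grip force at its end, in the units of the state.
- r.sense(): the state, without advancing time (a new reading comes with each control period).
- r.grab_frame(name): name is "scene" or "side" or "wrist"; returns a dict with "img" (384x512x3 uint8, blue, green, red), "z_map" (384x512 float32, mm along the optical axis (not along the pixel's ray), 0 where there is no reading), "fx", "fy", "cx", "cy" (pixels), "eye" and "rotation" of the camera in the world; the wrist camera has in their place "T_tool_cam" (4x4, takes a point from camera to tool coordinates, whose origin is the TCP and whose axes are the flange's). Camera axes: x right, y up, looking along -z (the intrinsics and any distortion apply to the point x, -y, -z); pixel columns grow to the right and rows downward; lengths in mm; the calibration is good to about 2 mm. A picture is of the moment at which its call begins: read the wrist's pose just before it.
- r.sign_off(): hands the job in; it is judged then, once.
The state is a dict: "clock": time; "qpos": joint angles; "qvel": joint speeds; "joint_efforts": joint torques, N m; "eef_pos": TCP position; "tcp_rot": TCP orientation; "contact_force": force on the tool from outside, world axes, zero at the start; "wrist_torque": the same for the moment, N m; "opening": opening from 0.0 (shut) to 1.0 (fully open); "grasp_force": force on a finger pad.
Only numpy, scipy, OpenCV 4.12 (cv2) and the standard library are available. Lean on these libraries where they do the work, as an engineer would, in place of code of your own. Each camera call takes 0.05 s, during which the arm holds its last target. There are 200 camera calls.

## Working session

There is one attempt and no reset: what is moved stays moved. The work goes in short steps, Python scripts to look and compute and a tool call to move; the robot and the scene stay as the last step left them, time stands still between calls to the robot, and variables do not carry over. Pictures are saved under pics/ and viewed, at most 10 in all, crops included, and the job is handed in when it is done.

Besides the shell and the picture viewer there is one more tool, called after "Emit:" as name(argument=value, ...) on one line, values as JSON. apply_moves: Moves the arm, as the interface text tells. Its arguments: {"type":"object","properties":{"deltas":{"type":"array"},"grip_force":{"type":"number"}},"required":["deltas"]}

```bash
ls; mkdir -p pics; cat > h.py <<'E'
import numpy as np, cv2
from rig import r
from scipy.spatial.transform import Rotation as Ro
def save(n):
    f=r.grab_frame(n); np.savez(f'{n}.npz',**f); return f
def pts(f):
    z=f['z_map'];v,u=np.mgrid[:z.shape[0],:z.shape[1]]
    p=np.stack([(u-f['cx'])/f['fx']*z,-(v-f['cy'])/f['fy']*z,-z],-1)
    if 'T_tool_cam' in f:
        T=f['T_tool_cam'];p=p@T[:3,:3].T+T[:3,3]
        s=f['state'];R=Ro.from_euler('xyz',s['tcp_rot']).as_matrix();return p@R.T+np.array(s['eef_pos'])
    return p@np.array(f['rotation']).T+np.array(f['eye'])
E
python3 - <<'E'
from h import *
s=r.sense();print(s)
f=save('scene');print({k:(v if np.size(v)<20 else np.shape(v)) for k,v in f.items()})
g=save('side');print({k:(v if np.size(v)<20 else np.shape(v)) for k,v in g.items()})
cv2.imwrite('pics/a.png',np.vstack([f['img'],g['img']])[:, :] if 0 else cv2.resize(np.hstack([f['img'],g['img']]),(800,300)))
cv2.imwrite('pics/s.png',cv2.resize(f['img'],(800,600)))
E
```

```text
pics
{'clock': 0.0, 'qpos': array([ 1.32257025e+00,  3.53666111e-01,  1.63414532e+00, -2.53324614e-05,
        1.15518547e+00, -2.37062160e-03]), 'qvel': array([ 9.72574826e-06,  5.79090608e-04, -4.69769388e-04, -1.20018051e-04,
       -7.54511152e-04,  1.34666785e-03]), 'joint_efforts': array([ 1.94184533e-03, -6.05264354e+01, -3.42069733e+01,  1.34218335e-04,
        9.45371023e-03, -1.94766324e-05]), 'eef_pos': array([152.04447132, 605.98112164, 403.94550198]), 'tcp_rot': array([-3.14018836e+00,  1.98325356e-05,  2.89574745e+00]), 'contact_force': array([-0.11010923,  0.4875242 , -0.27851906]), 'wrist_torque': array([ 0.03678342, -0.01732196,  0.0064455 ]), 'grasp_force': 0.0, 'opening': 0.9998154616864574}
{'img': (384, 512, 3), 'z_map': (384, 512), 'fx': 445.7549803595984, 'fy': 445.7549803595984, 'cx': 249.8972057525112, 'cy': 196.79438442411745, 'eye': array([1184.00263189,  442.6040968 , 1320.63815039]), 'rotation': array([0.60211916, 0.00979501, 2.13277313])}
{'img': (384, 512, 3), 'z_map': (384, 512), 'fx': 497.04052013768506, 'fy': 497.04052013768506, 'cx': 255.19134607794388, 'cy': 194.98887963329133, 'eye': array([ 701.01476656, 1173.21709438, 1028.56962973]), 'rotation': array([ 0.92966034, -0.01555533,  2.99646609])}
```

View pics/s.png

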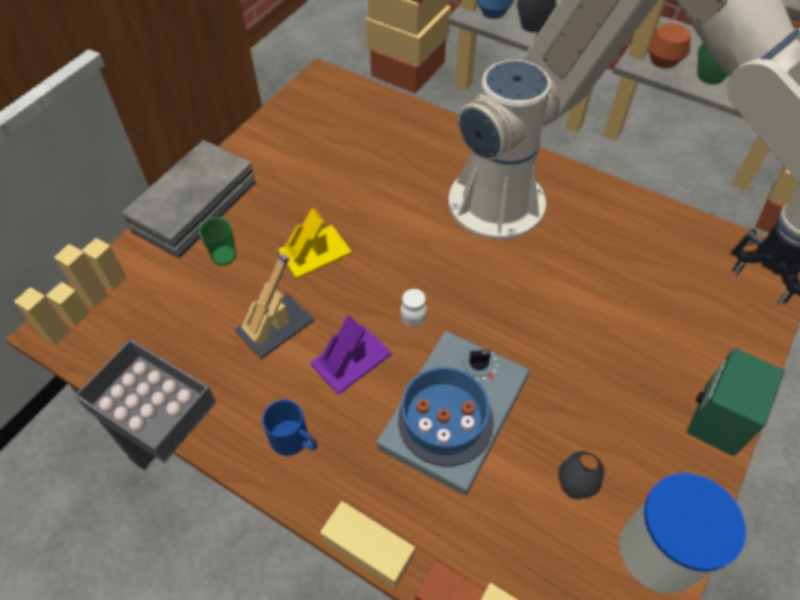

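View pics/a.png

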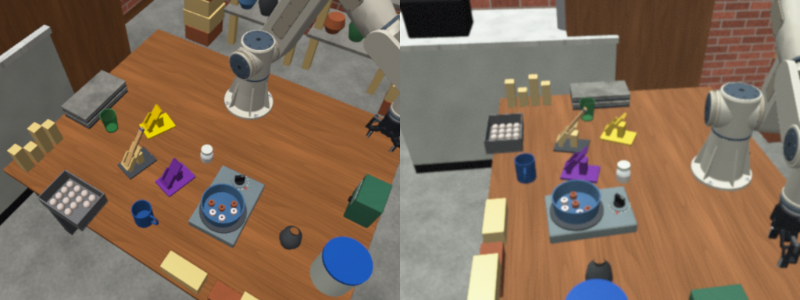

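The candidates for the rest, in 800x600 pixels, are the cream rest with the paddle at (265,305), the yellow one at (313,245) and the purple one at (350,355); cream is the right one. The bowl is at (445,410) and the dial at (480,358) on the grey hotplate. Standing by are the jar (413,307), vase (580,472) and green cup (218,240); the blue mug (287,427) is not part of the job.

```bash
cat >> h.py <<'E'
def load(n): return dict(np.load(f'{n}.npz'))
def world(f):
    f=dict(f); f['rotation']=Ro.from_euler('xyz',f['rotation']).as_matrix(); return pts(f)
def ray(f,u,v,z):
    R=Ro.from_euler('xyz',f['rotation']).as_matrix()
    d=R@np.array([(u-f['cx'])/f['fx'],-(v-f['cy'])/f['fy'],-1]); return f['eye']+d*(z-f['eye'][2])/d[2]
E
python3 - <<'E'
from h import *
for n in('scene','side'):
    f=load(n);P=world(f);hsv=cv2.cvtColor(f['img'],cv2.COLOR_BGR2HSV)
    X,Y,Z=P[...,0],P[...,1],P[...,2]
    on=(f['z_map']>0)&(X>150)&(X<1000)&(abs(Y)<600)
    print(n,'table z',np.median(Z[on&(abs(Z)<25)]))
    h,s,v=cv2.split(hsv)
    # blue bowl rim
    m=on&(h>95)&(h<118)&(s>110)&(Z>109)&(Z<126)&(X>450)
    k=cv2.connectedComponentsWithStats(m.astype(np.uint8));
    for i in range(1,k[0]):
        if k[2][i,4]>60: q=P[k[1]==i]; A=np.c_[2*q[:,:2],np.ones(len(q))];c=np.linalg.lstsq(A,(q[:,:2]**2).sum(1),rcond=None)[0];print('rim',c[:2],np.sqrt(c[2]+c[0]**2+c[1]**2),q.mean(0),len(q))
    # hotplate top
    m=on&(Z>44)&(Z<56)&(s<90)
    k=cv2.connectedComponentsWithStats(m.astype(np.uint8))
    for i in range(1,k[0]):
        if k[2][i,4]>400: q=P[k[1]==i]; print('plate',cv2.minAreaRect(q[:,:2].astype(np.float32)),q[:,2].mean(),len(q))
    # black dial
    m=on&(v<60)&(Z>60)&(Z<110)
    k=cv2.connectedComponentsWithStats(m.astype(np.uint8))
    for i in range(1,k[0]):
        if k[2][i,4]>30: q=P[k[1]==i]; print('dark',q.mean(0),q.min(0),q.max(0),len(q),k[3][i])
    # paddle/rest
    m=on&(h>8)&(h<30)&(s<170)&(Z>50)&(Z<260)&(Y<-50)
    k=cv2.connectedComponentsWithStats(m.astype(np.uint8))
    for i in range(1,k[0]):
        if k[2][i,4]>60: q=P[k[1]==i]; t=q[q[:,2]>q[:,2].max()-12];print('cream',q.mean(0),t.mean(0),q[:,2].max(),len(q),k[3][i])
    hi=on&(Z>120)&(Z<260);k=cv2.connectedComponentsWithStats(hi.astype(np.uint8))
    for i in range(1,k[0]):
        if k[2][i,4]>20: q=P[k[1]==i]; print('high',q.mean(0).round(),q.min(0).round(),q.max(0).round(),len(q),k[3][i].round())
f=load('scene')['img']; g=load('side')['img']
a=cv2.resize(f[140:240,140:345],None,fx=3.9,fy=3.9,interpolation=2)[:390]
cv2.imwrite('pics/c.png',cv2.resize(f[150:320,145:345],(800,600)[:2] if 0 else (700,595),interpolation=2))
E
```

```text
scene table z -0.48172808765548325
rim [627.48810783 199.69898451] 80.66176757070082 [629.77006927 208.53048444 115.61736463] 348
plate ((581.6799926757812, 201.66880798339844), (301.8541564941406, 198.80953979492188), 2.694051742553711) 49.75467848525035 2135
dark [ 505.25891193 -513.0135683    75.96273403] [ 486.62352827 -519.32071681   60.64145575] [ 521.39198403 -505.09018454   90.28711027] 36 [131.94444444 146.44444444]
dark [480.52862337 199.5793548   75.52375551] [467.15234254 181.9051917   60.55963989] [496.25877813 217.49629502  98.31728604] 108 [306.23148148 229.99074074]
dark [603.57580275 489.56081681  79.8708272 ] [568.62614935 440.01933659  60.04648828] [626.62028426 514.30509565 109.96767651] 168 [375.35714286 306.74404762]
cream [ 430.37738047 -580.52870106   72.10681699] [ 432.83838891 -582.77603881   75.54180066] 84.27312122364947 633 [131.20379147 127.72511848]
cream [ 608.83881107 -245.51896627  103.36835224] [ 557.9117081  -234.52309104  190.66204445] 198.403919667453 582 [170.93814433 192.94501718]
cream [ 902.18135588 -456.14246369   67.36579985] [ 901.73034401
[... 1308 characters left out ...]
  88.22085887] [ 359.63117055 -293.14682103  121.49288902] 127.67841686402483 113 [282.40707965 153.80530973]
cream [ 867.18472873 -445.90388477   67.23121311] [ 866.34126496 -444.87425407   67.757017  ] 74.11046370354597 98 [143.2755102  146.69387755]
high [ 572. -236.  160.] [ 535. -267.  120.] [ 607. -215.  207.] 165 [228. 150.]
high [ 364. -285.  123.] [ 350. -313.  120.] [ 379. -260.  128.] 26 [286. 148.]
high [564. -49. 123.] [553. -77. 120.] [575. -21. 127.] 41 [237. 192.]
high [903. 500. 130.] [869. 421. 120.] [940. 575. 137.] 2003 [107. 355.]
high [588. 492. 125.] [569. 483. 120.] [602. 497. 132.] 31 [255. 336.]
high [620. 593. 185.] [576. 582. 179.] [665. 600. 189.] 269 [247. 361.]
```

View pics/c.png

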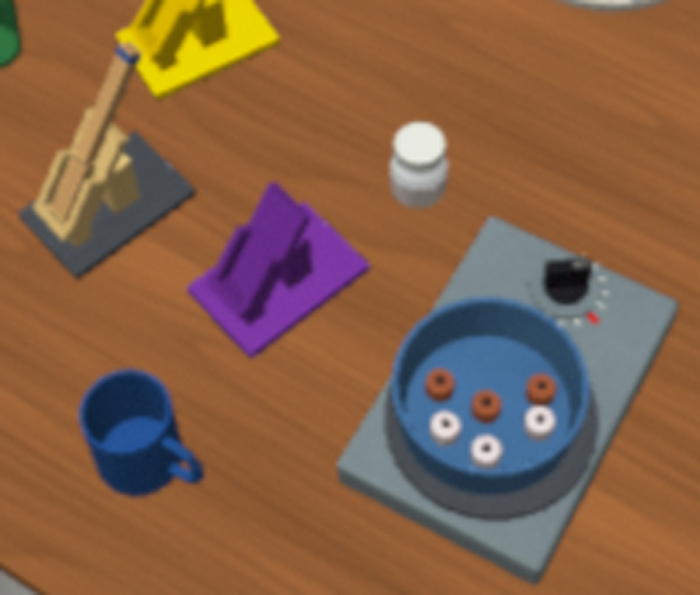

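The close crop shows the cream rest with the wooden, blue-banded paddle at (85,150), clear of the yellow (210,40) and purple (280,260) ones. The dial is at (567,278) with the red tick at (592,318), and six beads lie around the bowl's middle. I'm moving above the dial first.

Emit:
apply_moves(deltas=[{"claw":-1,"delta_pos":[-4.6,-3.6,0],"yaw":0},{"claw":-1,"delta_pos":[-4.6,-3.6,0],"yaw":0},{"claw":-1,"delta_pos":[-4.6,-3.6,0],"yaw":0},{"claw":-1,"delta_pos":[-4.6,-3.6,0],"yaw":0},{"claw":-1,"delta_pos":[-4.6,-3.6,0],"yaw":0},{"claw":-1,"delta_pos":[-4.6,-3.6,0],"yaw":0},{"claw":-1,"delta_pos":[-4.6,-3.6,0],"yaw":0},{"claw":-1,"delta_pos":[-4.6,-3.6,0],"yaw":0}])

```text
clock: 1.1
eef_pos: [439.7, 235.6, 404.6]
tcp_rot: [3.142, 0.0, 2.896]
contact_force: [0.8, 0.3, -0.2]
opening: 1.001
grasp_force: 0.0
```

```bash
cat >> h.py <<'E'
def wsave(png=None):
    s=r.sense(); f=r.grab_frame('wrist'); f['state']=s
    if png: cv2.imwrite('pics/'+png,cv2.resize(f['img'],(720,540),interpolation=2))
    return f
def delta(x,y,z,s=None):
    s=s or r.sense(); R=Ro.from_euler('xyz',s['tcp_rot']).as_matrix()
    return (R.T@(np.array([x,y,z])-s['eef_pos'])/10).round(2)
E
python3 - <<'E'
from h import *
s=r.sense();print(s['clock'],s['eef_pos'],s['tcp_rot'],s['qpos'])
f=wsave('w1.png');print(f['T_tool_cam'],f['fx'])
print('to dial',delta(473,198,404,s))
# paddle from scene views
for n in('scene','side'):
    f=load(n);P=world(f);Z=P[...,2]
    q=P[(P[...,0]>500)&(P[...,0]<640)&(P[...,1]>-290)&(P[...,1]<-195)&(Z>135)&(Z<215)&(f['z_map']>0)]
    c=q.mean(0);_,sv,V=np.linalg.svd(q-c);d=V[0]*np.sign(V[0][2]);print(n,c,d,np.degrees(np.arccos(d[2])),np.degrees(np.arctan2(-d[1],-d[0])),len(q),sv)
    # beads
    hsv=cv2.cvtColor(f['img'],cv2.COLOR_BGR2HSV);h,sa,v=cv2.split(hsv)
    inb=(np.hypot(P[...,0]-626,P[...,1]-203)<70)&(Z>72)&(Z<96)
    m=(inb&~((h>90)&(h<125)&(sa>90))).astype(np.uint8)
    k=cv2.connectedComponentsWithStats(m)
    for i in range(1,k[0]):
        if k[2][i,4]>15: q=P[k[1]==i];print('bead',q.mean(0).round(),len(q))
E
```

```text
1.1 [439.74647716 235.6383616  404.62836459] [3.14155225e+00 1.38575734e-06 2.89588448e+00] [ 4.88898523e-01  1.55953811e-01  1.89759267e+00  3.28046402e-05
  1.08801806e+00 -8.36204859e-01]
[[ 1.57140234e-04  9.63737494e-01  2.66852053e-01  6.67748337e+01]
 [ 9.99999988e-01 -1.47820131e-04 -5.50133630e-05 -4.30714407e-02]
 [-1.35723351e-05  2.66852059e-01 -9.63737505e-01  3.04439631e+01]
 [ 0.00000000e+00  0.00000000e+00  0.00000000e+00  1.00000000e+00]] 292.48068403269747
to dial [-4.14 -2.84  0.06]
scene [ 567.735047   -237.97570474  171.96450941] [-0.56127187  0.16670469  0.81066851] 35.83870189224058 -16.542070588138625 159 [325.0542826   77.9657027   47.03942898]
bead [635. 155.  84.] 61
bead [607. 240.  84.] 125
bead [632. 200.  83.] 64
bead [668. 180.  83.] 66
bead [669. 221.  84.] 69
side [ 564.4362663  -233.81151837  173.52916451] [-0.57701953  0.12697346  0.80679998] 36.21555137280699 -12.410181041829736 119 [279.73422393  61.14617997  44.35299136]
bead [631. 159.  83.] 79
bead [665. 183.  83.] 81
bead [628. 204.  83.] 82
bead [664. 222.  86.] 51
bead [591. 231.  86.] 43
bead [617. 241.  87.] 21
```

View pics/w1.png

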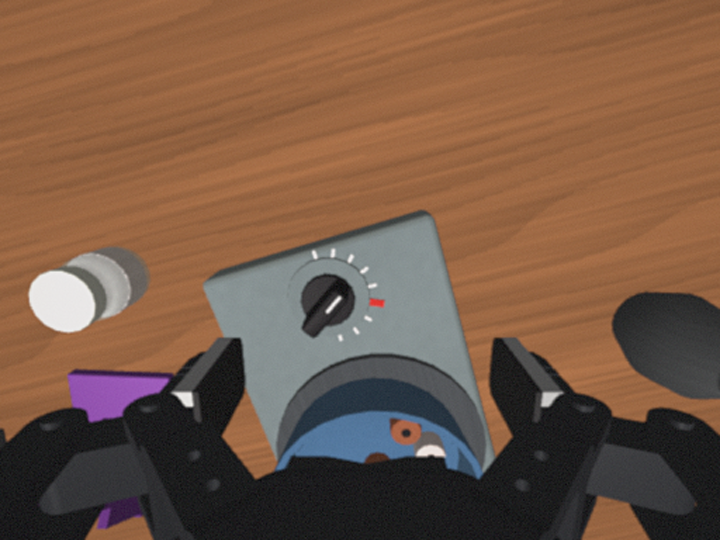

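The wrist view shows the dial at (327,300), with its bar running from (308,328) to (347,284). The white pointer line, (328,311)-(341,293), faces upper right, and the red tick is at (377,302). I'll work out the dial angle in world axes.

```bash
cat >> h.py <<'E'
def wray(f,u,v,z):
    T=f['T_tool_cam'];s=f['state'];R=Ro.from_euler('xyz',s['tcp_rot']).as_matrix()
    d=R@T[:3,:3]@np.array([(u-f['cx'])/f['fx'],-(v-f['cy'])/f['fy'],-1]);o=R@T[:3,3]+s['eef_pos'];return o+d*(z-o[2])/d[2]
E
python3 - <<'E'
from h import *
f=wsave();k=512/720
for n,u,v,z in(('l1',328,311,98),('l2',341,293,98),('t0',314,255,50),('t1.2',364,270,50),('red',377,302,50),('t3.2',340,338,50)): print(n,wray(f,u*k,v*k,z).round(1))
P=pts(f);Z=P[...,2];hsv=cv2.cvtColor(f['img'],cv2.COLOR_BGR2HSV)
near=(abs(P[...,0]-473)<40)&(abs(P[...,1]-200)<40)&(f['z_map']>0)
q=P[near&(Z>88)&(Z<110)];print('bar',len(q),q.mean(0),cv2.minAreaRect(q[:,:2].astype(np.float32)),np.percentile(q[:,2],[5,50,95]))
E
```

```text
l1 [473.4 194.6  98. ]
l2 [462.6 207.2  98. ]
t0 [440.7 187.4  50. ]
t1.2 [462.8 223.5  50. ]
red [492.2 227.2  50. ]
t3.2 [516.2 188.7  50. ]
bar 541 [471.41508003 195.64688016  93.75842325] ((472.7535705566406, 194.84506225585938), (14.199463844299316, 41.94243621826172), 35.958553314208984) [91.04194181 94.07308485 95.49184866]
```

```bash
python3 -c "
from h import *
print(delta(472.7,195.2,404))"
```

```text
[-3.99 -2.95  0.07]
```

Emit:
apply_moves(deltas=[{"claw":0,"delta_pos":[-4.0,-2.95,0],"yaw":0},{"claw":0,"delta_pos":[0,0,3],"yaw":0.175},{"claw":0,"delta_pos":[0,0,3],"yaw":0.175},{"claw":0,"delta_pos":[0,0,3],"yaw":0.175},{"claw":0,"delta_pos":[0,0,2],"yaw":0.175},{"claw":0,"delta_pos":[0,0,0],"yaw":0}])

```text
clock: 1.95
eef_pos: [469.7, 199.1, 293.2]
tcp_rot: [-3.138, -0.001, 2.197]
contact_force: [0.3, -0.1, 0.3]
opening: 0.5
grasp_force: 0.0
```

```bash
python3 - <<'E'
from h import *
s=r.sense();print(s['eef_pos'],s['tcp_rot'],s['qpos'],s['opening'])
f=wsave('w2.png');P=pts(f);Z=P[...,2]
near=(abs(P[...,0]-473)<40)&(abs(P[...,1]-200)<35)&(f['z_map']>0)
q=P[near&(Z>88)&(Z<110)];print('bar',len(q),q.mean(0),cv2.minAreaRect(q[:,:2].astype(np.float32)),np.percentile(q[:,2],[5,50,95]))
print(delta(472.7,195.2,243))
E
```

```text
[469.6592097  199.09200405 293.23868811] [-3.13811502e+00 -9.49206193e-04  2.19724269e+00] [ 3.97958892e-01  3.19829603e-01  1.97348950e+00  1.81833547e-04
  8.51875803e-01 -2.28609119e-01] 0.5000900187948724
bar 1377 [471.44451622 196.53867615  93.8686843 ] ((472.39501953125, 195.12863159179688), (13.988998413085938, 41.47235870361328), 36.291255950927734) [91.61546552 94.08347911 95.2701811 ]
[-0.48 -0.03  5.13]
```

Emit:
apply_moves(deltas=[{"claw":0,"delta_pos":[-0.45,0,3],"yaw":0},{"claw":0,"delta_pos":[0,0,2.1],"yaw":0},{"claw":1,"delta_pos":[0,0,0],"yaw":0},{"claw":1,"delta_pos":[0,0,0],"yaw":0},{"claw":1,"delta_pos":[0,0,0],"yaw":0},{"claw":1,"delta_pos":[0,0,0],"yaw":0}], grip_force=30)

```text
clock: 2.75
eef_pos: [472.7, 195.1, 244.7]
tcp_rot: [-3.14, -0.0, 2.197]
contact_force: [-4.2, -3.1, 1.4]
opening: 0.155
grasp_force: 30.5
```

Emit:
apply_moves(deltas=[{"claw":1,"delta_pos":[0,0,0],"yaw":0.17},{"claw":1,"delta_pos":[0,0,0],"yaw":0.17},{"claw":1,"delta_pos":[0,0,0],"yaw":0.17},{"claw":1,"delta_pos":[0,0,0],"yaw":0.17},{"claw":1,"delta_pos":[0,0,0],"yaw":0.17},{"claw":1,"delta_pos":[0,0,0],"yaw":0.16},{"claw":1,"delta_pos":[0,0,0],"yaw":0}])

```text
clock: 3.62
eef_pos: [472.4, 195.0, 244.6]
tcp_rot: [-3.14, 0.002, 1.185]
contact_force: [-5.3, -4.0, 1.8]
opening: 0.154
grasp_force: 30.7
```

Emit:
apply_moves(deltas=[{"claw":0,"delta_pos":[0,0,0],"yaw":0},{"claw":0,"delta_pos":[0,0,0],"yaw":0},{"claw":0,"delta_pos":[0,0,0],"yaw":0},{"claw":0,"delta_pos":[0,0,-6],"yaw":0},{"claw":0,"delta_pos":[0,0,-6],"yaw":0},{"claw":0,"delta_pos":[0,0,0],"yaw":0}])

```text
clock: 4.38
eef_pos: [474.8, 196.0, 368.5]
tcp_rot: [3.135, -0.006, 1.186]
contact_force: [1.3, 0.8, -0.8]
opening: 0.503
grasp_force: 0.0
```

```bash
python3 - <<'E'
from h import *
s=r.sense();print(s['eef_pos'],s['tcp_rot'],s['qpos'],s['opening'])
f=wsave('w3.png');P=pts(f);Z=P[...,2];np.savez('w3.npz',**{k:f[k] for k in f if k!='state'})
near=(abs(P[...,0]-473)<40)&(abs(P[...,1]-200)<35)&(f['z_map']>0)
q=P[near&(Z>88)&(Z<110)];print('bar',len(q),q.mean(0),cv2.minAreaRect(q[:,:2].astype(np.float32)))
hsv=cv2.cvtColor(f['img'],cv2.COLOR_BGR2HSV);h,sa,v=cv2.split(hsv)
m=((h<6)|(h>174))&(sa>150)&(v>100);near=(np.hypot(P[...,0]-472.5,P[...,1]-195.5)<45)&(Z<58)
q=P[m&near];print('red',q.mean(0),len(q), np.degrees(np.arctan2(q.mean(0)[1]-195.2,q.mean(0)[0]-472.6)))
m=(sa<40)&(v>170)&near;k=cv2.connectedComponentsWithStats(m.astype(np.uint8))
for i in range(1,k[0]):
    q=P[k[1]==i].mean(0);print(k[2][i,4],q.round(1),np.degrees(np.arctan2(q[1]-195.2,q[0]-472.6)))
for n in('scene','side'):
    f=load(n)
    R=Ro.from_euler('xyz',f['rotation']).as_matrix()
E
```

```text
[474.75514972 196.01892445 368.48278821] [ 3.13519929 -0.0062955   1.18606353] [3.88630763e-01 2.18786565e-01 1.90853697e+00 4.58287385e-05
 1.00529659e+00 7.73359299e-01] 0.5028974637921569
bar 732 [473.31899469 196.41702782  93.85132306] ((472.64959716796875, 194.9815673828125), (41.991065979003906, 13.995503425598145), 68.02444458007812)
red [487.37720779 231.52259843  51.80051955] 63 67.86191831257128
30 [472.  232.2  51.2] 90.8722041609036
29 [499.1 221.3  51.6] 44.54341525308745
25 [457.7 228.8  51.6] 113.87687323769215
27 [507.5 208.8  51.4] 21.24680824568882
29 [510.3 194.2  51.2] -1.468909594601628
27 [445.6 220.3  51.6] 137.06151996951033
20 [437.8 207.9  51.8] 160.02616935365938
20 [435.3 192.9  51.1] -176.46726978120026
```

View pics/w3.png

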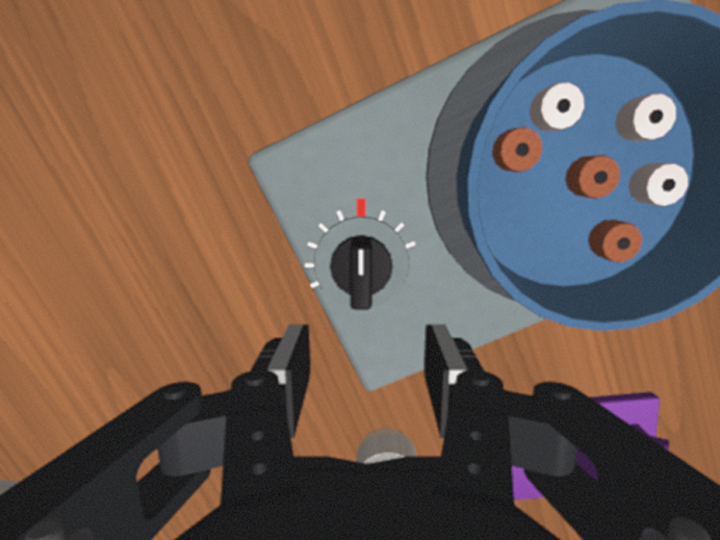

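The picture shows the pointer line at (361,262) straight under the red tick at (361,208), and the bowl with its beads at the right. The measurement agrees (68.0° against 67.9°), so the dial is set. Next is the paddle.

Emit:
apply_moves(deltas=[{"claw":0,"delta_pos":[-4.6,2.95,-0.8],"yaw":0},{"claw":0,"delta_pos":[-4.6,2.95,-0.8],"yaw":0},{"claw":0,"delta_pos":[-4.6,2.95,-0.8],"yaw":0},{"claw":0,"delta_pos":[-4.6,2.95,-0.8],"yaw":0},{"claw":0,"delta_pos":[-4.6,2.95,-0.8],"yaw":0},{"claw":0,"delta_pos":[-4.6,2.95,-0.8],"yaw":0},{"claw":0,"delta_pos":[-4.6,2.95,-0.8],"yaw":0},{"claw":0,"delta_pos":[-4.6,2.95,-0.8],"yaw":0}])

```text
clock: 5.42
eef_pos: [553.5, -236.1, 426.1]
tcp_rot: [-3.139, -0.0, 1.186]
contact_force: [0.5, 0.1, 0.7]
opening: 0.5
grasp_force: 0.0
```

Emit:
apply_moves(deltas=[{"claw":0,"delta_pos":[0,0,0],"yaw":0.18},{"claw":0,"delta_pos":[0,0,0],"yaw":0.18},{"claw":0,"delta_pos":[0,0,0],"yaw":0.18},{"claw":0,"delta_pos":[0,0,0],"yaw":0.18},{"claw":0,"delta_pos":[0,0,0],"yaw":0.18},{"claw":0,"delta_pos":[0,0,0],"yaw":0.18},{"claw":0,"delta_pos":[0,0,0],"yaw":0.18},{"claw":0,"delta_pos":[0,0,0],"yaw":0.18}])

```text
clock: 6.42
eef_pos: [553.4, -234.2, 425.7]
tcp_rot: [-3.141, 0.003, -0.26]
contact_force: [-0.4, 0.6, -0.0]
opening: 0.498
grasp_force: 0.0
```

```bash
python3 - <<'E'
from h import *
s=r.sense();print(s['clock'],s['eef_pos'],s['tcp_rot'],s['qpos'])
f=wsave('w4.png');P=pts(f);Z=P[...,2]
on=(f['z_map']>0)&(abs(P[...,0]-580)<120)&(abs(P[...,1]+240)<80)
hsv=cv2.cvtColor(f['img'],cv2.COLOR_BGR2HSV);h,sa,v=cv2.split(hsv)
b=on&(h>100)&(h<130)&(sa>90)&(Z>170)&(Z<225);q=P[b];print('band',len(q),q.mean(0),q.min(0),q.max(0))
for lo,hi in((140,155),(155,170),(170,185),(185,200),(200,215)):
    q=P[on&(Z>lo)&(Z<hi)]
    if len(q)>10: print(lo,len(q),np.median(q,0),cv2.minAreaRect(q[:,:2].astype(np.float32)))
q=P[on&(Z>135)&(Z<195)];c=q.mean(0);_,sv,V=np.linalg.svd(q-c);d=V[0]*np.sign(V[0][2]);print(c,d,np.degrees(np.arccos(d[2])),np.degrees(np.arctan2(-d[1],-d[0])),len(q),sv,V[2])
E
```

```text
6.425 [ 553.43521288 -234.21829934  425.65332367] [-3.14116812e+00  2.98108208e-03 -2.59968233e-01] [-4.02846786e-01  2.97630652e-01  1.66347849e+00 -4.61494916e-06
  1.18349467e+00  1.42792016e+00]
band 201 [ 552.22213188 -237.73383788  200.78380754] [ 547.82667797 -246.38734752  196.47390161] [ 556.04898712 -229.11543179  204.79174949]
140 313 [ 587.75565085 -247.57112311  147.66880472] ((587.6345825195312, -247.3591766357422), (18.197559356689453, 12.965303421020508), 72.30937194824219)
155 358 [ 577.59341244 -244.59904174  162.56043631] ((577.6116943359375, -244.65272521972656), (17.258800506591797, 12.204164505004883), 74.88597106933594)
170 422 [ 567.33268147 -241.50862722  177.85247251] ((567.2346801757812, -241.67459106445312), (17.947078704833984, 13.090304374694824), 75.19023895263672)
185 485 [ 557.22610099 -238.90292795  192.80280477] ((550.1337280273438, -236.8631134033203), (18.154001235961914, 27.720722198486328), 75.52162170410156)
200 513 [ 547.75857607 -235.8227782   203.79987058] ((545.9500732421875, -235.93203735351562), (18.181943893432617, 16.459449768066406), 74.71260070800781)
[ 573.99979649 -243.4673827   167.96790411] [-0.55396401  0.15203894  0.81854019] 35.06107303140094 -15.34728845950021 1496 [811.01288778 198.98398752  23.02000891] [-0.78914463  0.21739135 -0.57444909]
```

View pics/w4.png

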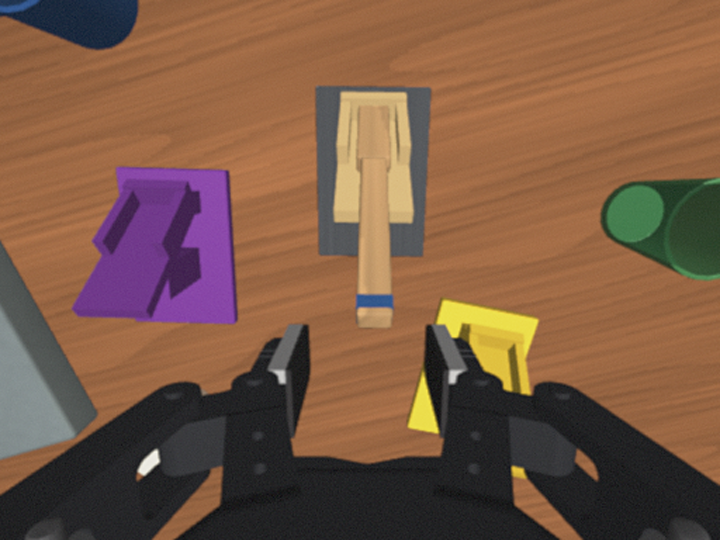

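The view shows the paddle in the cream rest, with its blue band at (374,301) and handle end at (374,322) between the open fingers. The yellow and purple rests stay clear.

Emit:
apply_moves(deltas=[{"claw":0,"delta_pos":[0.7,0.35,0],"yaw":0.007},{"claw":0,"delta_pos":[0,0,4.5],"yaw":0},{"claw":0,"delta_pos":[0,0,4.7],"yaw":0},{"claw":1,"delta_pos":[0,0,0],"yaw":0},{"claw":1,"delta_pos":[0,0,0],"yaw":0},{"claw":1,"delta_pos":[0,0,0],"yaw":0},{"claw":1,"delta_pos":[0,0,0],"yaw":0},{"claw":1,"delta_pos":[0,0,0],"yaw":0}], grip_force=110)

```text
clock: 7.48
eef_pos: [559.7, -239.6, 336.5]
tcp_rot: [3.141, -0.001, -0.261]
contact_force: [-0.1, -0.2, -1.5]
opening: 0.189
grasp_force: 107.2
```

Emit:
apply_moves(deltas=[{"claw":1,"delta_pos":[1.6,0,-1.1],"yaw":0},{"claw":1,"delta_pos":[2.4,0,-1.7],"yaw":0},{"claw":1,"delta_pos":[1,0,-4],"yaw":0},{"claw":1,"delta_pos":[0,0,-5],"yaw":0},{"claw":1,"delta_pos":[0,0,-3],"yaw":0},{"claw":1,"delta_pos":[0,0,0],"yaw":-0.155},{"claw":1,"delta_pos":[0,0,0],"yaw":-0.156},{"claw":1,"delta_pos":[0,0,0],"yaw":0}])

```text
clock: 8.48
eef_pos: [607.8, -252.4, 483.9]
tcp_rot: [3.142, -0.0, 0.049]
contact_force: [1.0, 0.0, -1.3]
opening: 0.191
grasp_force: 107.2
```

```bash
python3 - <<'E'
from h import *
s=r.sense();print(s['clock'],s['eef_pos'],s['tcp_rot'],s['qpos'],s['contact_force'],s['opening'])
print(delta(499.3,189,480,s))
f=wsave('w5.png');P=pts(f)
R=Ro.from_euler('xyz',s['tcp_rot']).as_matrix();Q=(P-s['eef_pos'])@R
m=(f['z_map']>0)&(abs(Q[...,1])<14)&(Q[...,2]>170)&(Q[...,2]<300)&(Q[...,0]<130)
q=Q[m];c=q.mean(0);_,sv,V=np.linalg.svd(q-c);d=V[0]*np.sign(V[0][2])
print('paddle tool frame',c,d,np.degrees(np.arccos(d[2])),sv,len(q),q.min(0),q.max(0))
print('front face at z=297 x=',c[0]+d[0]/d[2]*(297.3-c[2]),'y',c[1]+d[1]/d[2]*(297.3-c[2]))
E
```

```text
8.475 [ 607.78322178 -252.35998899  483.9173201 ] [ 3.14150463e+00 -1.45276544e-04  4.89136773e-02] [-3.95827499e-01  3.45188366e-01  1.46786483e+00 -1.74729006e-05
  1.32837044e+00  1.12605935e+00] [ 0.98298198  0.03922225 -1.26240545] 0.19073852760871213
[ -8.68 -44.61   0.39]
paddle tool frame [ 52.82808494   0.41591621 219.65133564] [0.5756802  0.00251721 0.81767106] 35.147666799828805 [2816.82307672  404.59970016   81.20617622] 4619 [ 16.05865909 -11.57877897 170.00495537] [101.86319594  12.52553802 289.65285598]
front face at z=297 x= 107.49652180705505 y 0.6549583662154969
```

Emit:
apply_moves(deltas=[{"claw":1,"delta_pos":[-1.09,-5.57,0],"yaw":0},{"claw":1,"delta_pos":[-1.09,-5.57,0],"yaw":0},{"claw":1,"delta_pos":[-1.09,-5.57,0],"yaw":0},{"claw":1,"delta_pos":[-1.09,-5.57,0],"yaw":0},{"claw":1,"delta_pos":[-1.09,-5.57,0],"yaw":0},{"claw":1,"delta_pos":[-1.09,-5.57,0],"yaw":0},{"claw":1,"delta_pos":[-1.09,-5.57,0],"yaw":0},{"claw":1,"delta_pos":[-1.09,-5.57,0],"yaw":0}])

```text
clock: 9.52
eef_pos: [497.9, 190.0, 484.0]
tcp_rot: [-3.141, -0.001, 0.046]
contact_force: [1.0, 0.4, -1.1]
opening: 0.19
grasp_force: 107.6
```

```bash
cat > look.py <<'E'
from h import *
import sys
c0=np.array([625.3,202.8]);a=np.radians(2.9);H=np.array([[np.cos(a),np.sin(a)],[-np.sin(a),np.cos(a)]])
s=r.sense();p=np.array(s['eef_pos']);print(s['clock'],p,s['tcp_rot'],s['contact_force'])
R=Ro.from_euler('xyz',s['tcp_rot']).as_matrix();ft=p+R@[96.7,.5,296.5];print('foot hot',H@(ft[:2]-c0),ft[2]-66)
f=wsave(sys.argv[1]);P=pts(f);Z=P[...,2];h,sa,v=cv2.split(cv2.cvtColor(f['img'],cv2.COLOR_BGR2HSV))
q=P[(f['z_map']>0)&(Z>113)&(Z<122)&(h>95)&(h<125)&(sa>90)&(np.hypot(P[...,0]-625,P[...,1]-203)<100)];
if len(q)>30: A=np.c_[2*q[:,:2],np.ones(len(q))];c=np.linalg.lstsq(A,(q[:,:2]**2).sum(1),rcond=None)[0];print('rim hot',H@(c[:2]-c0),np.sqrt(c[2]+c[0]**2+c[1]**2),len(q))
inb=(np.hypot(P[...,0]-625.3,P[...,1]-202.8)<72)
for n,m in(('white',(sa<50)&(v>140)&(Z>60)&(Z<100)),('terra',((h<15)|(h>174))&(sa>110)&(v>60)&(Z>60)&(Z<100))):
    k=cv2.connectedComponentsWithStats((m&inb).astype(np.uint8))
    for i in range(1,k[0]):
        if k[2][i,4]>60:
            q=P[k[1]==i];q=q[q[:,2]>82] if (q[:,2]>82).sum()>20 else q;e,_=cv2.minEnclosingCircle(q[:,:2].astype(np.float32));print(n,(H@(np.array(e)-c0)).round(),_.__round__(),len(q),q[:,2].mean().round())
E
python3 look.py w6.png
```

```text
9.525 [497.90542254 189.96416467 483.95129637] [-3.14137127e+00 -6.26259393e-04  4.59392638e-02] [ 0.99558942  0.40407205 -1.12561155]
foot hot [-30.99825578  -7.26145382] 121.51181037366052
rim hot [-0.27201397 -5.07039159] 80.42432512235047 1998
white [43. 15.] 13 401 86.0
white [ 40. -27.] 13 400 86.0
white [-4. 43.] 13 369 86.0
terra [  4. -50.] 12 348 86.0
terra [ 3. -5.] 12 349 86.0
terra [-34.  29.] 12 313 86.0
```

View pics/w6.png

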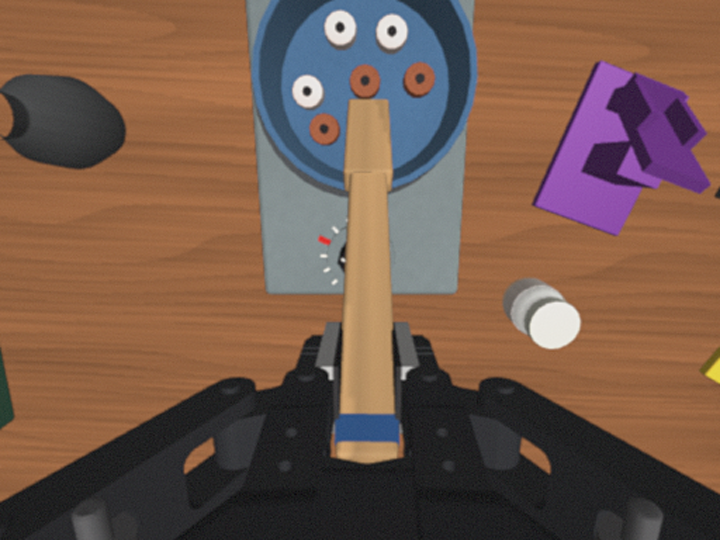

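The view shows the paddle's foot at (368,105) above the dial side of the bowl, clear of the beads. The nearest ones are at (324,128) and (365,80). I'm lowering it.

Emit:
apply_moves(deltas=[{"claw":1,"delta_pos":[0,0,4.5],"yaw":0},{"claw":1,"delta_pos":[0,0,4.5],"yaw":0},{"claw":1,"delta_pos":[0,0,1.6],"yaw":0},{"claw":1,"delta_pos":[0,0,0],"yaw":0},{"claw":1,"delta_pos":[0,0,0],"yaw":0}])

```text
clock: 10.2
eef_pos: [499.4, 188.4, 379.4]
tcp_rot: [-3.141, -0.002, 0.049]
contact_force: [0.5, 0.0, -0.8]
opening: 0.193
grasp_force: 107.9
```

Emit:
apply_moves(deltas=[{"claw":1,"delta_pos":[0,0,0.4],"yaw":0},{"claw":1,"delta_pos":[0,0,0.2],"yaw":0},{"claw":1,"delta_pos":[0,0,0],"yaw":0}])

```text
clock: 10.58
eef_pos: [498.6, 188.2, 371.8]
tcp_rot: [-3.142, -0.0, 0.05]
contact_force: [0.3, 0.4, -2.2]
opening: 0.193
grasp_force: 107.9
```

Emit:
apply_moves(deltas=[{"claw":1,"delta_pos":[0,0,0.2],"yaw":0},{"claw":1,"delta_pos":[0,0,0],"yaw":0}])

```text
clock: 10.82
eef_pos: [498.6, 188.3, 369.5]
tcp_rot: [3.141, 0.0, 0.05]
contact_force: [-0.3, -0.5, -0.9]
opening: 0.191
grasp_force: 107.9
```

Emit:
apply_moves(deltas=[{"claw":1,"delta_pos":[0,0,0.1],"yaw":0},{"claw":1,"delta_pos":[0,0,0],"yaw":0}])

```text
clock: 11.08
eef_pos: [498.6, 188.3, 368.6]
tcp_rot: [3.142, 0.0, 0.05]
contact_force: [0.2, -0.5, -1.2]
opening: 0.191
grasp_force: 107.9
```

Emit:
apply_moves(deltas=[{"claw":1,"delta_pos":[0,0,0.1],"yaw":0},{"claw":1,"delta_pos":[0,0,0],"yaw":0}])

```text
clock: 11.32
eef_pos: [498.6, 188.3, 367.6]
tcp_rot: [3.142, 0.0, 0.05]
contact_force: [0.8, 0.1, -0.5]
opening: 0.191
grasp_force: 107.9
```

Emit:
apply_moves(deltas=[{"claw":1,"delta_pos":[0,0,0.1],"yaw":0},{"claw":1,"delta_pos":[0,0,0],"yaw":0}])

```text
clock: 11.58
eef_pos: [498.6, 188.3, 366.6]
tcp_rot: [3.142, 0.0, 0.05]
contact_force: [0.5, -0.2, -1.0]
opening: 0.191
grasp_force: 107.9
```

Emit:
apply_moves(deltas=[{"claw":1,"delta_pos":[0,0,0.1],"yaw":0},{"claw":1,"delta_pos":[0,0,0],"yaw":0}])

```text
clock: 11.82
eef_pos: [498.6, 188.3, 365.6]
tcp_rot: [3.142, 0.0, 0.05]
contact_force: [-0.5, -0.0, -1.5]
opening: 0.192
grasp_force: 107.9
```

Emit:
apply_moves(deltas=[{"claw":1,"delta_pos":[0,0,0.05],"yaw":0},{"claw":1,"delta_pos":[0,0,0],"yaw":0}])

```text
clock: 12.08
eef_pos: [498.6, 188.3, 365.2]
tcp_rot: [3.142, 0.0, 0.05]
contact_force: [-1.0, -0.9, -0.5]
opening: 0.187
grasp_force: 107.9
```

Emit:
apply_moves(deltas=[{"claw":1,"delta_pos":[0,0,0.05],"yaw":0},{"claw":1,"delta_pos":[0,0,0],"yaw":0}])

```text
clock: 12.32
eef_pos: [498.6, 188.3, 364.9]
tcp_rot: [-3.142, 0.0, 0.05]
contact_force: [-2.6, 0.1, 3.9]
opening: 0.19
grasp_force: 108.2
```

About 5 N of contact; I'm holding it for a moment.

Emit:
apply_moves(deltas=[{"claw":1,"delta_pos":[0,0,0],"yaw":0},{"claw":1,"delta_pos":[0,0,0],"yaw":0},{"claw":1,"delta_pos":[0,0,0],"yaw":0}])

```text
clock: 12.7
eef_pos: [498.6, 188.3, 364.8]
tcp_rot: [-3.142, 0.0, 0.05]
contact_force: [-2.6, 0.1, 4.7]
opening: 0.194
grasp_force: 108.3
```

Emit:
apply_moves(deltas=[{"claw":1,"delta_pos":[0,0,-0.48],"yaw":0},{"claw":1,"delta_pos":[0.1,-1.3,0],"yaw":0},{"claw":1,"delta_pos":[0.35,-1.1,0],"yaw":0},{"claw":1,"delta_pos":[0.6,-0.9,0],"yaw":0},{"claw":1,"delta_pos":[0.8,-0.7,0],"yaw":0},{"claw":1,"delta_pos":[0.9,-0.4,0],"yaw":0},{"claw":1,"delta_pos":[0.95,-0.15,0],"yaw":0}])

```text
clock: 13.58
eef_pos: [533.7, 235.4, 369.2]
tcp_rot: [3.139, 0.001, 0.05]
contact_force: [-1.3, -8.8, 3.0]
opening: 0.196
grasp_force: 109.3
```

Emit:
apply_moves(deltas=[{"claw":1,"delta_pos":[0.95,0.15,0],"yaw":0},{"claw":1,"delta_pos":[0.9,0.4,0],"yaw":0},{"claw":1,"delta_pos":[0.8,0.65,0],"yaw":0},{"claw":1,"delta_pos":[0.6,0.85,0],"yaw":0},{"claw":1,"delta_pos":[0.35,1.0,0],"yaw":0},{"claw":1,"delta_pos":[0.1,1.1,0],"yaw":0}])

```text
clock: 14.32
eef_pos: [571.3, 195.5, 368.9]
tcp_rot: [-3.142, 0.005, 0.05]
contact_force: [-7.1, 0.5, 2.1]
opening: 0.195
grasp_force: 108.7
```

```bash
python3 look.py w7.png
```

```text
14.325 [571.29422472 195.47428305 368.90534795] [-3.14151144  0.00460088  0.0498313 ] [-7.11833853  0.47571984  2.14552602]
foot hot [41.02717592 -5.13461569] 5.963543098321907
rim hot [-0.47413453 -1.28493763] 80.22532840256049 6496
white [58.  0.] 13 775 86.0
white [ 38. -30.] 13 732 86.0
white [24. 52.] 13 714 86.0
terra [  3. -46.] 12 624 86.0
terra [-17.  56.] 13 601 86.0
```

View pics/w7.png

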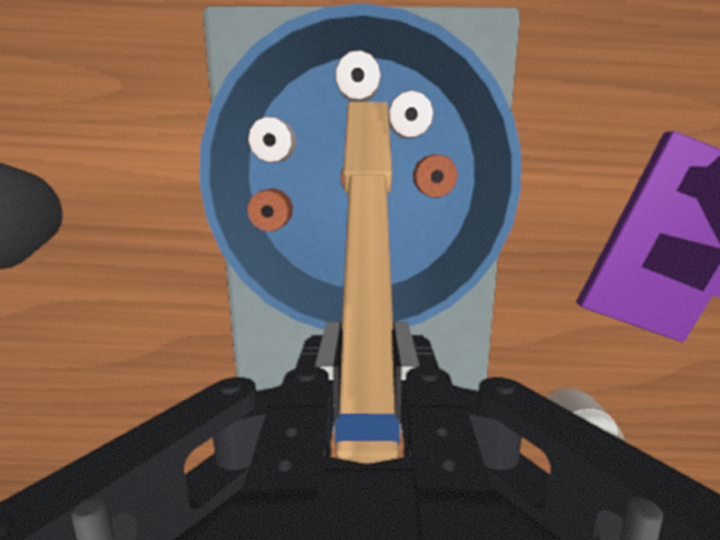

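The picture shows the blade at (368,130) on the far side, pressing lightly on the white bead at (358,75). Five beads are visible and the sixth is hidden behind the paddle. I'll tighten the path inward so nothing wedges against the wall.

Emit:
apply_moves(deltas=[{"claw":1,"delta_pos":[-0.6,0.9,0],"yaw":0},{"claw":1,"delta_pos":[-0.5,0.8,0],"yaw":0},{"claw":1,"delta_pos":[-0.8,0.7,0],"yaw":0},{"claw":1,"delta_pos":[-0.9,0.4,0],"yaw":0},{"claw":1,"delta_pos":[-0.9,0.1,0],"yaw":0}])

```text
clock: 15.0
eef_pos: [536.3, 164.9, 369.8]
tcp_rot: [-3.142, -0.001, 0.05]
contact_force: [-0.1, -0.4, -0.7]
opening: 0.19
grasp_force: 108.1
```

Emit:
apply_moves(deltas=[{"claw":1,"delta_pos":[-1.0,0,0],"yaw":0},{"claw":1,"delta_pos":[-0.9,-0.4,0],"yaw":0},{"claw":1,"delta_pos":[-0.7,-0.8,0],"yaw":0},{"claw":1,"delta_pos":[-0.5,-1.0,0],"yaw":0},{"claw":1,"delta_pos":[-0.3,-0.9,0],"yaw":0}])

```text
clock: 15.62
eef_pos: [501.1, 195.3, 369.5]
tcp_rot: [-3.142, -0.0, 0.05]
contact_force: [-0.5, -0.4, -1.2]
opening: 0.193
grasp_force: 108.1
```

```bash
python3 look.py w8.png
```

```text
15.625 [501.07768366 195.32964678 369.51417133] [-3.14151980e+00 -1.65103717e-04  5.02071953e-02] [-0.52790244 -0.42486425 -1.24298791]
foot hot [-27.69243002  -1.69382364] 7.030105258448771
rim hot [-1.46891435 -1.30709765] 80.07803957417266 3687
white [24. 52.] 12 547 86.0
white [ 22. -55.] 13 578 86.0
terra [ 2. -1.] 13 787 86.0
terra [-14. -59.] 13 748 86.0
terra [-18.  56.] 13 745 86.0
```

Emit:
apply_moves(deltas=[{"claw":1,"delta_pos":[1.2,0,0],"yaw":0},{"claw":1,"delta_pos":[1.2,0,0],"yaw":0},{"claw":1,"delta_pos":[1.2,0,0],"yaw":0},{"claw":1,"delta_pos":[-1.2,-0.8,0],"yaw":0},{"claw":1,"delta_pos":[0,-1.2,0],"yaw":0},{"claw":1,"delta_pos":[0.4,-1.1,0],"yaw":0},{"claw":1,"delta_pos":[1.2,0,0],"yaw":0},{"claw":1,"delta_pos":[1.2,0.5,0],"yaw":0}])

```text
clock: 16.68
eef_pos: [552.8, 223.1, 369.5]
tcp_rot: [3.141, -0.0, 0.051]
contact_force: [-0.2, -0.7, -1.6]
opening: 0.19
grasp_force: 108.2
```

Emit:
apply_moves(deltas=[{"claw":1,"delta_pos":[0.8,1.0,0],"yaw":0},{"claw":1,"delta_pos":[0.1,1.2,0],"yaw":0},{"claw":1,"delta_pos":[-0.2,1.2,0],"yaw":0},{"claw":1,"delta_pos":[-0.6,1.2,0],"yaw":0},{"claw":1,"delta_pos":[-0.9,0.9,0],"yaw":0},{"claw":1,"delta_pos":[-1.1,0.5,0],"yaw":0},{"claw":1,"delta_pos":[-1.2,0.1,0],"yaw":0},{"claw":1,"delta_pos":[-1.0,-0.2,0],"yaw":0}])

```text
clock: 17.68
eef_pos: [513.1, 161.4, 369.7]
tcp_rot: [-3.141, -0.0, 0.049]
contact_force: [-0.6, -0.0, -0.2]
opening: 0.189
grasp_force: 108.2
```

```bash
python3 look.py w9.png
```

```text
17.675 [513.12924378 161.43940935 369.72988955] [-3.14146101e+00 -1.21912486e-04  4.93077598e-02] [-0.63470428 -0.00958742 -0.17615821]
foot hot [-17.38419807 -36.21995507] 7.24161743430443
rim hot [ -6.41908323 -24.61280764] 79.19184535326742 2509
white [33. 18.] 13 588 86.0
terra [ -9. -61.] 13 696 86.0
terra [-14.  33.] 13 728 86.0
```

View pics/w9.png

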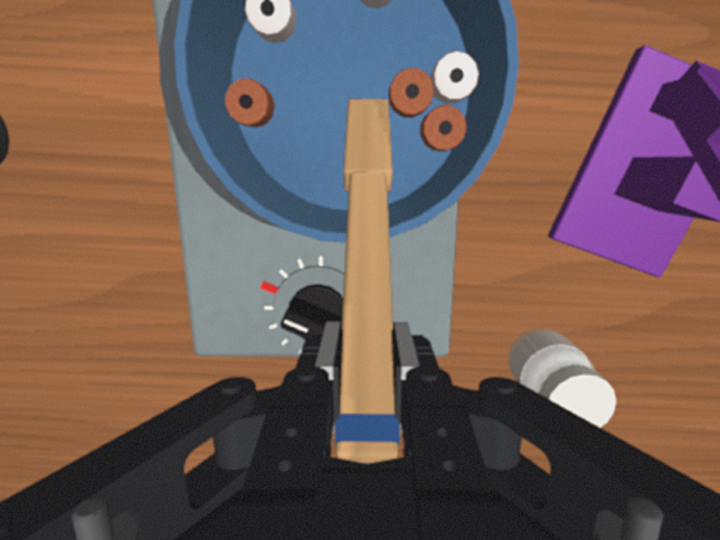

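The picture shows the bowl displaced to the right on the plate, with dark steel visible on its left at (170,150), and three beads bunched at (430,100). I'm backing off at once and lifting the foot clear for a full look.

Emit:
apply_moves(deltas=[{"claw":1,"delta_pos":[0,-1.0,0],"yaw":0},{"claw":1,"delta_pos":[0,-1.0,0],"yaw":0},{"claw":1,"delta_pos":[0,0,-3.0],"yaw":0},{"claw":1,"delta_pos":[0.5,0,-3.5],"yaw":0},{"claw":1,"delta_pos":[2,0,0],"yaw":0},{"claw":1,"delta_pos":[2,0,0],"yaw":0},{"claw":1,"delta_pos":[0.5,0,0],"yaw":0},{"claw":1,"delta_pos":[0,0,0],"yaw":0}])

```text
clock: 18.73
eef_pos: [562.8, 184.8, 434.0]
tcp_rot: [3.141, 0.001, 0.05]
contact_force: [-0.8, 0.6, -1.3]
opening: 0.193
grasp_force: 108.3
```

```bash
sed -i 's/<72)$/<95)/' look.py; python3 look.py w10.png
```

```text
18.725 [562.81381979 184.77663118 433.96439714] [3.14131024e+00 1.08122837e-03 4.99100350e-02] [-0.79117524  0.62951501 -1.29075156]
foot hot [ 33.06091137 -15.49056269] 71.36016872313348
rim hot [ -5.1569582  -25.22903222] 80.2032838712546 2782
white [ 52. -41.] 13 484 86.0
white [34. 18.] 13 467 86.0
white [ -0. -86.] 13 390 86.0
terra [-19. -69.] 26 749 86.0
terra [-13.  33.] 12 387 86.0
```

```bash
cat > cmp.py <<'E'
from h import *
for n in('scene','side'):
    o=load(n);g=r.grab_frame(n)
    for t,f in(('old',o),('new',g)):
        P=world(f);Z=P[...,2];h,s,v=cv2.split(cv2.cvtColor(f['img'],cv2.COLOR_BGR2HSV))
        q=P[(f['z_map']>0)&(h>95)&(h<125)&(s>90)&(Z>112)&(Z<122)&(np.hypot(P[...,0]-625,P[...,1]-195)<115)]
        A=np.c_[2*q[:,:2],np.ones(len(q))];b=(q[:,:2]**2).sum(1)
        for _ in range(3):
            c=np.linalg.lstsq(A,b,rcond=None)[0];R=np.sqrt(c[2]+c[0]**2+c[1]**2);e=abs(np.hypot(*(q[:,:2]-c[:2]).T)-R);k=e<8;q,A,b=q[k],A[k],b[k]
        print(n,t,c[:2].round(1),R.round(1),len(q))
E
python3 cmp.py
```

```text
scene old [627.1 199.6] 80.9 315
scene new [622.8 179.1] 80.7 260
side old [624.8 201.7] 80.9 337
side new [620.4 180.7] 80.8 322
```

The bowl has moved 21 mm in total, which is inside the limit. One terracotta bead, at about (-13,33), is only ~21 mm from its old place. Pushing it gently against the left wall will move it further and bring the bowl back some 9 mm.

Emit:
apply_moves(deltas=[{"claw":1,"delta_pos":[-2.0,-0.6,0],"yaw":0},{"claw":1,"delta_pos":[-2.1,-0.6,0],"yaw":0},{"claw":1,"delta_pos":[0,0,3.0],"yaw":0},{"claw":1,"delta_pos":[0,0,3.3],"yaw":0},{"claw":1,"delta_pos":[0,0,0],"yaw":0},{"claw":1,"delta_pos":[0,-0.7,0],"yaw":0},{"claw":1,"delta_pos":[0,-0.5,0],"yaw":0}])

```text
clock: 19.75
eef_pos: [521.1, 207.1, 373.1]
tcp_rot: [-3.141, -0.002, 0.05]
contact_force: [0.4, -1.1, -0.7]
opening: 0.19
grasp_force: 108.3
```

Emit:
apply_moves(deltas=[{"claw":1,"delta_pos":[0,-0.4,0],"yaw":0},{"claw":1,"delta_pos":[0,-0.3,0],"yaw":0},{"claw":1,"delta_pos":[0,-0.3,0],"yaw":0},{"claw":1,"delta_pos":[0,0,0],"yaw":0}])

```text
clock: 20.25
eef_pos: [521.0, 215.8, 372.7]
tcp_rot: [3.139, -0.003, 0.05]
contact_force: [1.3, -8.0, 3.7]
opening: 0.187
grasp_force: 109.4
```

```bash
python3 look.py w11.png
```

```text
20.25 [521.01017566 215.79385459 372.68195135] [ 3.13943962e+00 -2.76212213e-03  4.96590819e-02] [ 1.32752205 -8.0388743   3.7094632 ]
foot hot [-5.98140679 17.02199597] 10.451942996336982
rim hot [ -6.53393768 -20.26399294] 79.87665995685853 3333
white [ 49. -37.] 12 395 86.0
white [33. 23.] 13 786 86.0
white [ -1. -82.] 13 702 86.0
terra [-20. -65.] 26 1361 86.0
terra [-13.  39.] 12 659 87.0
```

Emit:
apply_moves(deltas=[{"claw":1,"delta_pos":[0,-0.3,0],"yaw":0},{"claw":1,"delta_pos":[0,-0.3,0],"yaw":0},{"claw":1,"delta_pos":[0,-0.3,0],"yaw":0},{"claw":1,"delta_pos":[0,0,0],"yaw":0}])

```text
clock: 20.8
eef_pos: [520.6, 224.7, 372.7]
tcp_rot: [3.139, -0.003, 0.05]
contact_force: [1.6, -8.2, 4.1]
opening: 0.194
grasp_force: 109.5
```

```bash
python3 look.py w12.png
```

```text
20.8 [520.57808657 224.73693606 372.69194332] [ 3.13946928e+00 -2.78722224e-03  4.95685862e-02] [ 1.637637   -8.23213183  4.089807  ]
foot hot [-5.95315292 25.97544641] 10.46434914950828
rim hot [ -7.55889189 -12.25939466] 80.32550321455629 4488
white [ 48. -28.] 12 435 86.0
white [32. 31.] 13 787 86.0
white [ -2. -74.] 13 705 86.0
terra [-19. -58.] 26 1355 86.0
terra [-14.  48.] 13 664 87.0
```

The bowl is back to about 14 mm from the plate centre. All beads tracked from frame to frame lie at least 27 mm from their old places. I'm withdrawing the paddle.

Emit:
apply_moves(deltas=[{"claw":1,"delta_pos":[0,0.6,0],"yaw":0},{"claw":1,"delta_pos":[0,0.6,0],"yaw":0},{"claw":1,"delta_pos":[0,0,-3.5],"yaw":0},{"claw":1,"delta_pos":[0,0,-5.0],"yaw":0},{"claw":1,"delta_pos":[0,0,-2.7],"yaw":0},{"claw":1,"delta_pos":[0,0,0],"yaw":0}])

```text
clock: 21.6
eef_pos: [520.7, 213.6, 485.7]
tcp_rot: [-3.14, -0.004, 0.05]
contact_force: [0.2, -0.6, -1.5]
opening: 0.193
grasp_force: 108.5
```

```bash
cat > pad.py <<'E'
from h import *
import sys
s=r.sense();f=wsave(sys.argv[1]);P=pts(f)
R=Ro.from_euler('xyz',s['tcp_rot']).as_matrix();Q=(P-s['eef_pos'])@R
m=(f['z_map']>0)&(abs(Q[...,1])<14)&(Q[...,2]>170)&(Q[...,2]<300)&(Q[...,0]<130)
q=Q[m];c=q.mean(0);_,sv,V=np.linalg.svd(q-c);d=V[0]*np.sign(V[0][2])
print('paddle tool frame',c,d,np.degrees(np.arccos(d[2])),len(q),q.max(0))
print(s['eef_pos'],s['tcp_rot'],delta(608,-252.4,484,s))
E
python3 pad.py w13.png;python3 look.py w13.png; python3 cmp.py
```

```text
paddle tool frame [ 52.91707601   0.48053492 219.77223247] [0.57620291 0.00343013 0.81729948] 35.184631732469704 4623 [101.88381537  12.6586228  289.79933827]
[520.70685734 213.57126364 485.6873215 ] [-3.13974741 -0.00388553  0.04985234] [ 6.4  46.97  0.11]
21.65 [520.31560498 213.40104872 483.80952427] [-3.14082197e+00 -1.09457582e-03  4.98378591e-02] [-0.31106036 -0.61022447 -1.04790839]
foot hot [-7.28936535 15.55209231] 121.41525005701936
rim hot [ -7.4276817  -12.29856553] 80.45299720657007 2933
white [ 50. -28.] 13 379 86.0
white [31. 31.] 13 379 86.0
white [ -2. -73.] 13 336 86.0
terra [-10. -48.] 13 321 86.0
terra [-14.  47.] 12 312 86.0
terra [-30. -68.] 13 313 86.0
scene old [627.1 199.6] 80.9 315
scene new [619.9 191.7] 81.1 265
side old [624.8 201.7] 80.9 337
side new [617.9 193.8] 80.7 320
```

Emit:
apply_moves(deltas=[{"claw":1,"delta_pos":[0.8,5.87,0],"yaw":0},{"claw":1,"delta_pos":[0.8,5.87,0],"yaw":0},{"claw":1,"delta_pos":[0.8,5.87,0],"yaw":0},{"claw":1,"delta_pos":[0.8,5.87,0],"yaw":0},{"claw":1,"delta_pos":[0.8,5.87,0],"yaw":0},{"claw":1,"delta_pos":[0.8,5.87,0],"yaw":0},{"claw":1,"delta_pos":[0.8,5.87,0],"yaw":0},{"claw":1,"delta_pos":[0.8,5.87,0],"yaw":0}])

```text
clock: 22.8
eef_pos: [607.7, -254.4, 481.8]
tcp_rot: [-3.14, 0.002, 0.05]
contact_force: [0.8, 0.5, -1.1]
opening: 0.193
grasp_force: 108.3
```

Emit:
apply_moves(deltas=[{"claw":1,"delta_pos":[0,0,0],"yaw":0.156},{"claw":1,"delta_pos":[0,0,0],"yaw":0.155},{"claw":1,"delta_pos":[0,0,0],"yaw":0},{"claw":1,"delta_pos":[0,0,0],"yaw":0}])

```text
clock: 23.3
eef_pos: [607.7, -252.2, 482.6]
tcp_rot: [-3.141, 0.001, -0.258]
contact_force: [0.2, 0.4, -1.2]
opening: 0.184
grasp_force: 108.5
```

```bash
python3 -c "
from h import *
s=r.sense();print(s['eef_pos'],s['tcp_rot'],delta(559.7,-239.6,336.5,s))"
```

```text
[ 607.67574926 -252.23054743  482.63717126] [-3.14139975e+00  1.27396152e-03 -2.57604499e-01] [-4.94  0.   14.62]
```

Emit:
apply_moves(deltas=[{"claw":1,"delta_pos":[0,0,5.0],"yaw":0.003},{"claw":1,"delta_pos":[-0.9,0,5.0],"yaw":0},{"claw":1,"delta_pos":[0,0,1.8],"yaw":0},{"claw":1,"delta_pos":[-1.4,0,1.0],"yaw":0},{"claw":1,"delta_pos":[-1.3,0,0.9],"yaw":0},{"claw":1,"delta_pos":[-0.8,0,0.5],"yaw":0},{"claw":1,"delta_pos":[-0.4,0,0.25],"yaw":0},{"claw":1,"delta_pos":[0,0,0],"yaw":0}])

```text
clock: 24.3
eef_pos: [561.4, -240.0, 339.4]
tcp_rot: [3.141, -0.001, -0.264]
contact_force: [-0.3, 0.4, -0.2]
opening: 0.191
grasp_force: 108.5
```

```bash
python3 -c "
from h import *
s=r.sense();print(s['eef_pos'],s['tcp_rot'],s['contact_force'],delta(559.7,-239.6,336.5,s))"
```

```text
[ 561.43790132 -239.96624761  339.41317503] [ 3.14147279e+00 -7.12551364e-04 -2.64111080e-01] [-0.31824598  0.39166112 -0.18469921] [-0.18  0.01  0.29]
```

Emit:
apply_moves(deltas=[{"claw":1,"delta_pos":[-0.15,0,0.22],"yaw":0},{"claw":1,"delta_pos":[0,0,0],"yaw":0},{"claw":0.45,"delta_pos":[0,0,0],"yaw":0},{"claw":0.2,"delta_pos":[0,0,0],"yaw":0},{"claw":0,"delta_pos":[0,0,0],"yaw":0},{"claw":0,"delta_pos":[0,0,0],"yaw":0}], grip_force=30)

```text
clock: 25.05
eef_pos: [560.0, -239.5, 336.8]
tcp_rot: [3.142, -0.0, -0.264]
contact_force: [-0.7, 0.7, 0.5]
opening: 0.498
grasp_force: 0.0
```

Emit:
apply_moves(deltas=[{"claw":0,"delta_pos":[0,0,-3],"yaw":0},{"claw":0,"delta_pos":[0,0,-5],"yaw":0},{"claw":0,"delta_pos":[0,0,-3],"yaw":0},{"claw":0,"delta_pos":[0,0,0],"yaw":0},{"claw":0,"delta_pos":[0,0,0],"yaw":0}])

```text
clock: 25.68
eef_pos: [559.6, -239.4, 446.0]
tcp_rot: [-3.141, 0.001, -0.264]
contact_force: [0.1, 0.3, -0.0]
opening: 0.495
grasp_force: 0.0
```

```bash
python3 - <<'E'
from h import *
s=r.sense();f=wsave('w14.png');P=pts(f);Z=P[...,2];print(s['eef_pos'],s['contact_force'])
on=(f['z_map']>0)&(abs(P[...,0]-580)<120)&(abs(P[...,1]+240)<80)
h,sa,v=cv2.split(cv2.cvtColor(f['img'],cv2.COLOR_BGR2HSV))
q=P[on&(h>100)&(h<130)&(sa>90)&(Z>170)&(Z<225)];print('band',q.mean(0))
q=P[on&(Z>135)&(Z<195)];c=q.mean(0);_,sv,V=np.linalg.svd(q-c);d=V[0]*np.sign(V[0][2]);print(c,d,np.degrees(np.arccos(d[2])))
g=r.grab_frame('scene');cv2.imwrite('pics/fin.png',cv2.resize(g['img'][150:320,145:345],(700,595),interpolation=2))
E
```

```text
[ 559.63796924 -239.38820715  446.01897514] [ 0.14889483  0.29795645 -0.04419142]
band [ 550.76151828 -237.1788945   200.19286612]
[ 573.14742858 -243.07067239  167.78151153] [-0.57003564  0.16178942  0.80553309] 36.33823012053007
```

View pics/fin.png

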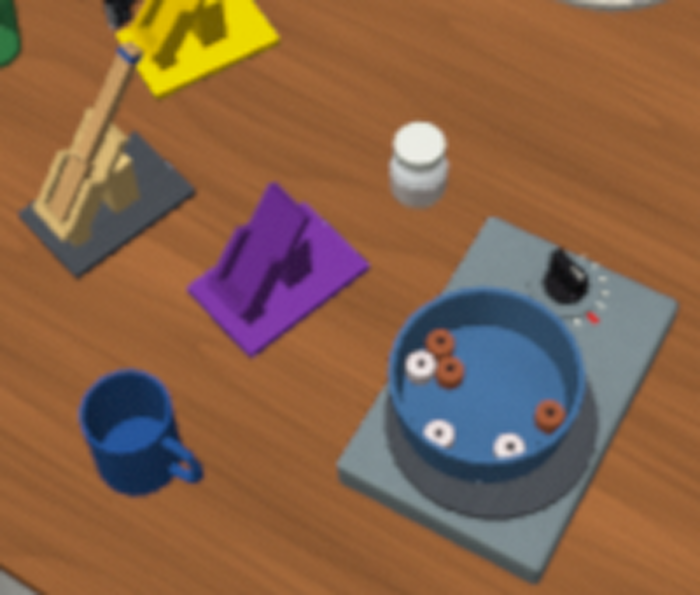

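The picture shows the paddle back in the cream rest at (85,150), as at the start. All six beads are in the bowl and have moved, and the bowl stands upright on the plate. I'm handing in.

```bash
python3 -c "
from h import *
print(r.sign_off())"
```

```text
the job is handed in; nothing more can be done
None
```

I carried out every step and handed the job in, but no verdict came back: the dial is on the red mark, the bowl was stirred two turns clockwise with every bead 27 mm or more from its old place by my tracking, the paddle is back in its rest, and the bowl was shoved 21 mm mid-stir (limit 25 mm), ending about 11 mm from its start.

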